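# Start the cellar transfer pump

## Task

Start the transfer pump with the fingertips: first push down the raised end of the paddle switch on the mains box until it is fully over, then press the square enable key on the radio remote fully in (it stays in), then press the small round start key fully in, hold it there for a second and let it go. Do not press the big mushroom stop key, do not pick up or push the remote about, and leave the other things on the bench undisturbed.

Things in the scene. Friction and masses are not known exactly. Their poses are not given: they have to be found in the camera images.
- mains_box: Fixed grey mains box, 150 x 110 mm and 60 mm tall, with one long black paddle switch (70 x 36 mm, 10 mm thick) on top and a round black socket (54 mm diameter) on its +x end face. Origin: centre of its underside; x runs along its length and along the paddle, z up. At the start the paddle's -x end is the raised one.
- paddle (a joint): Tilt of the mains paddle: about 0 rad = off (-x end raised), 0.35 rad = fully on (level is 0.175). It pivots on an axis along the box's y, 69 mm above the table over the box's centre, and stays where it is left; pressing the raised end takes about 2 to 5 N and goes down some 8 mm before it meets its hard stop.
- paddle_high (a point): Point on the upper face of the paddle's raised arm, 25 mm from the pivot along it, on its centre line (10 mm from the tip): the place to press. When off it is about 83 mm above the table. Moves with the paddle.
- remote: Loose grey radio remote lying face up on rubber feet, 190 x 78 mm, 38 mm tall, 0.8 kg. Origin: centre of its underside; x runs along its length, z up. On top, along its centre line, three black keys 58 mm apart: small round start key (x = -58 mm), square enable key (x = 0), big mushroom stop key (x = +58 mm).
- enable_key (a joint): Travel of the square enable key: 0 m = out, 0.006 = fully in. Stiff slide, about 2.5 N; it stays in when pressed.
- enable_top (a point): Centre of the top of the square enable key (25 x 25 mm), 48 mm above the table when out; moves with the key.
- start_key (a joint): Travel of the small round start key: 0 m = out, 0.006 = fully in. Spring key: starts to move at 1.5 N, fully in takes 4.5 N; springs back when let go.
- start_top (a point): Centre of the top of the round start key (26 mm diameter), 48 mm above the table when out; moves with the key.
- stop_key (a joint): Travel of the mushroom stop key: 0 m = out, 0.006 = fully in. Spring key. Not to be pressed.
- stop_top (a point): Centre of the top of the mushroom stop key (38 mm diameter), 60 mm above the table; it stands higher than the other two keys.
- cork: Natural cork stopper standing upright, 24 mm diameter, 45 mm tall. Loose bystander; origin at the centre of its underside.
- bung: Black rubber barrel bung, 60 mm head, 46 mm tall, small end down. Loose bystander; origin at the centre of its underside.
- clamp_ring: Steel clamp ring lying flat, 64 mm outside, 48 mm inside, 18 mm tall. Loose bystander; origin at the centre of its underside.
- wine_bottle: Dark sparkling-wine bottle standing upright, 88 mm diameter, 300 mm tall. Loose bystander; origin at the centre of its underside.
- tasting_cup: Steel tasting cup, 70 mm diameter, 100 mm tall. Loose bystander; origin at the centre of its underside.
- spanner: Open-ended spanner lying flat along its x, 200 mm long. Loose bystander; origin near its middle.
- jar: Amber glass jar with steel cap, 84 mm diameter, 110 mm tall. Loose bystander; origin at the centre of its underside.
Not all that is in view belongs to the job. What is shaped like the remote but pink or purple is not meant.

How it is judged (in metres and radians):
On the way, in this order (a step that is already met when the one before it is completed fails the run):
1. the mains paddle is pushed over to on by the fingers (value of joint paddle above 0.3 rad and contact force between mains_box and the fingers above 0.5 N), for 0.05 s.
2. the square enable key is pressed in by the fingers (value of joint enable_key above 0.0048 m and contact force between remote and the fingers above 0.5 N), for 0.05 s.
3. the round start key is pressed in by the fingers and held (value of joint start_key above 0.0045 m and contact force between remote and the fingers above 0.5 N), for 0.6 s.
At the end, for the whole second after the job is handed in: The paddle is on (over 0.30 rad), the enable key is in (over 4.5 mm), the start key is out again after being held in (over 4.5 mm) for at least 0.6 s, the stop key is out, and the remote lies flat and still within 25 mm of where it was (value of joint paddle above 0.3 rad and value of joint enable_key above 0.0045 m and value of joint each of start_key, stop_key below 0.001 m and distance of remote from where it was at the start of the episode below 0.025 m and angle between remote's own z axis and vertical below 0.05 rad and linear speed of remote below 0.01 m/s); the robot touches nothing.
It fails at once if the enable key is pressed before the mains is on (value of joint enable_key above 0.003 m and value of joint paddle below 0.25 rad).
It fails at once if the start key is pressed before the enable key is in (value of joint start_key above 0.003 m and value of joint enable_key below 0.003 m).
It fails at once if the stop key is pressed (value of joint stop_key above 0.002 m).
It fails at once if the remote is lifted, tipped or pushed more than 25 mm (height (world z) of remote above 0.008 m or distance of remote from where it was at the start of the episode above 0.025 m or angle between remote's own z axis and vertical above 0.15 rad).
It fails at once if a bystander is moved more than 25 mm or tipped over (distance of any of cork, bung, clamp_ring, wine_bottle, tasting_cup, spanner, jar from where it was at the start of the episode above 0.025 m or angle between any of cork, bung, clamp_ring, wine_bottle, tasting_cup, jar's own z axis and vertical above 0.3 rad).
It also fails if it takes over 54 s, if anything falls off the work surface, if the arm or the gripper's body presses on something with over 40 N, if the wrist force passes 120 N, or if a joint passes its speed limit or range.

## Robot

A 6-joint arm with a two-finger parallel gripper is mounted at the origin on the work surface. World frame = base frame: x ahead of the robot, y to its left, z up, the work surface at z = 0. Lengths are in m, angles in degrees, forces in N, time in s.
With the tool pointing down it reaches from about 0.35 to 0.875 m from the base axis. Payload 4.2 kg.
Tool frame: the origin (TCP) lies on the centre line of the jaws, within the pads' length; the fingertips stand 25 mm ahead of it and the grasp point (between the pads) lies 6 mm ahead of it; z points along the fingers, y is the line along which they close (so a half turn about z gives the same grasp; the last joint's range is limited). The gripper opens to 87 mm and grips with 3 to 60 N. Pads are 19 mm wide; open, the fingers measure 117 mm over their backs; the gripper's body (75 mm by 190 mm) begins 51 mm behind the grasp point.
Start: joints at [-50.615, 22.042, 0.453, 0, -68.411, -14.817], TCP at [0.26, -0.568, 0.248] pointing down, gripper open.
Joint ranges: [-179.83, 179.83], [-69.29, 118.12], [-61.27, 80.66], [-181.25, 117.63], [-171.15, -9.14], [-177.46, 177.46]. Speed limits (degrees/s): [159.86, 159.86, 180, 180, 180, 180].

## Interface

Orientations are given as a 3x3 rotation matrix whose columns are the frame's x, y, z axes.
In Python, from station import r gives the robot as it stands.
- The arm moves only by the tool move_arm, never from a script. Its argument "series" is a list of rows, each an object with "grip": the opening, from 0 (shut) to 1 (fully open); "xyz": the shift along the tool's x, y, z in mm, a list of three; "angular": the turn, a rotation vector about the tool's x, y, z in rad, a list of three. A call has 1 to 10 rows; each row is the pose to reach, as a shift and turn from the pose commanded when the call began, along the tool's axes at that moment; what a row does not reach only later rows make up. A row lasts 1/10 s, in which the tool goes at most 50 mm and 8.59 degrees, less where a joint would pass 70% of its speed; a pose out of reach is approached as far as the arm can. A call with a gripper value outside its range is refused whole. The fingers move at their own pace and stop on an object; the grip force is fixed at half the most. Time passes only in rows, so rows that repeat a pose let the fingers close. It gives the time, the measured TCP pose, the force, the opening and the grip force at its end, in the units of the state.
- r.sense(): the state, without advancing time (a new reading comes with each control period).
- r.capture(name): name is "scene" or "top" or "wrist"; returns a dict with "img" (420x560x3 uint8, red, green, blue), "camera_matrix" (3x3 intrinsics, pixels), "k1" (the pictures are not rectified: a ray, as slopes to the right and down, at radius r is drawn at 1 + k1 r^2 times it, then the intrinsics apply), "rvec" (rotation vector, rad) and "tvec" (3), from world to camera coordinates, as OpenCV has them; the wrist camera has in their place "hand_eye" (4x4, takes a point from camera to tool coordinates, whose origin is the TCP and whose axes are the flange's). Camera axes: x right, y down, z forward; pixel columns grow to the right and rows downward; lengths in m; the calibration is good to about 2 mm. A picture is of the moment at which its call begins: read the wrist's pose just before it. There is no depth.
- r.finish_job(): hands the job in; it is judged then, once.
The state is a dict: "time_s": time; "joints": joint angles; "joint_velocities": joint speeds; "effort": joint torques, N m; "tcp_pos": TCP position; "ee_rot": TCP orientation; "wrist_force": force on the tool from outside, world axes, zero at the start; "moment": the same for the moment, N m; "gripper_width": opening from 0.0 (shut) to 1.0 (fully open); "gripper_force": force on a finger pad.
Only numpy, scipy, OpenCV 4.12 (cv2) and the standard library are available. Lean on these libraries where they do the work, as an engineer would, in place of code of your own. Each camera call takes 0.05 s, during which the arm holds its last target. There are 200 camera calls.

## Working session

There is one attempt and no reset: what is moved stays moved. The work goes in short steps, Python scripts to look and compute and a tool call to move; the robot and the scene stay as the last step left them, time stands still between calls to the robot, and variables do not carry over. Pictures are saved under pics/ and viewed, at most 10 in all, crops included, and the job is handed in when it is done.

Besides the shell and the picture viewer there is one more tool, called after ">>>" in YAML: its name, and indented under it one key for each argument. move_arm: Moves the arm, as the interface text tells. Its arguments: {"type":"object","properties":{"series":{"type":"array"}},"required":["series"]}

```bash
mkdir -p pics; cat > h.py <<'E'
import numpy as np, cv2
from station import r
def cap(n,f=None):
    s=r.sense(); c=r.capture(n); c['s']=s
    if f: cv2.imwrite('pics/'+f,cv2.cvtColor(c['img'],cv2.COLOR_RGB2BGR))
    return c
def ray(c,u,v):
    K=np.array(c['camera_matrix']); d=np.array([(u-K[0,2])/K[0,0],(v-K[1,2])/K[1,1]]); p=d.copy()
    for _ in range(20): p=d/(1+c['k1']*(p@p))
    d=np.array([*p,1.])
    if 'rvec' in c:
        R=cv2.Rodrigues(np.array(c['rvec'],float))[0]; t=np.array(c['tvec'],float).ravel()
        return -R.T@t, R.T@d
    H=np.array(c['hand_eye']); E=np.array(c['s']['ee_rot']); o=np.array(c['s']['tcp_pos'])
    return o+E@H[:3,3], E@H[:3,:3]@d
def onz(c,u,v,z):
    o,d=ray(c,u,v); return o+d*(z-o[2])/d[2]
E
python3 - <<'E'
from h import *
a=cap('scene','s1.png'); b=cap('top','t1.png')
print(a['s']); print(ray(a,280,210),ray(b,280,210))
E
```

```text
{'time_s': 0.0, 'joints': array([-5.06155617e+01,  2.20896941e+01,  3.78922053e-01, -2.99382667e-02,
       -6.84104157e+01, -1.48166401e+01]), 'joint_velocities': array([-0.01970352,  0.08572223, -0.01703839,  0.06364781,  0.10113115,
       -0.00218135]), 'effort': array([ 1.92990578e-04, -3.90667069e+01,  1.87407911e+01,  4.21994314e+00,
        1.10474924e-02, -1.91772474e-04]), 'tcp_pos': array([ 0.25964752, -0.56790328,  0.24646247]), 'ee_rot': array([[-9.09550027e-01, -4.15593329e-01, -9.66532955e-04],
       [-4.15594446e-01,  9.09547954e-01,  1.94304490e-03],
       [ 7.15915738e-05,  2.16898227e-03, -9.99997645e-01]]), 'wrist_force': array([ 0.25994362, -0.12372018, -0.12787866]), 'moment': array([-0.01648631, -0.00911378,  0.0481488 ]), 'gripper_force': 0.0, 'gripper_width': 1.001125779091284}
(array([ 1.06610026, -0.70174316,  1.00045968]), array([-0.4439292 ,  0.56133217, -0.69854183])) (array([3.14295427e-01, 5.22589718e-04, 1.46777702e+00]), array([ 0.13427707, -0.03064901, -0.9906888 ]))
```

View pics/s1.png

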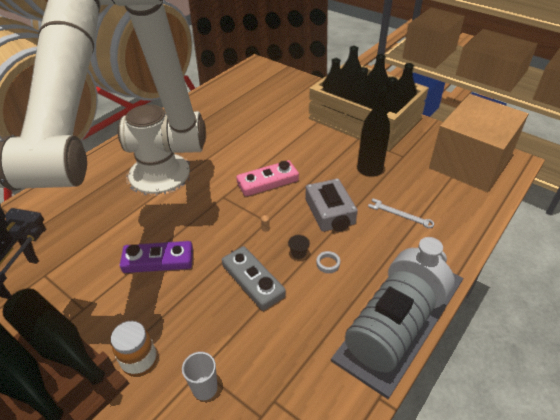

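View pics/t1.png

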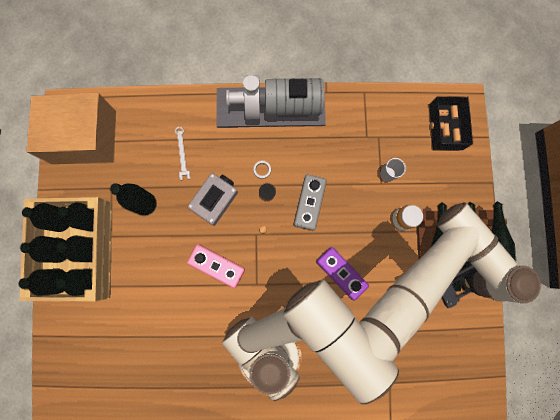

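The grey remote is at top (310,202), with start at (306,217) and stop at (315,185). The mains box is at top (213,200), with its socket at (225,180), so the raised end is the lower-left one. Next I'll measure the dark blobs in both views.

```bash
python3 - <<'E'
from h import *
C={'top':cap('top'),'scene':cap('scene')}
rois={'top':{'rem':(288,165,336,238),'box':(183,168,243,228)},'scene':{'rem':(215,240,292,312),'box':(300,172,362,235)}}
for n,c in C.items():
    for k,(x0,y0,x1,y1) in rois[n].items():
        im=cv2.resize(c['img'][y0:y1,x0:x1],None,fx=8,fy=8,interpolation=cv2.INTER_CUBIC)
        cv2.imwrite(f'pics/{n}_{k}.png',im[...,::-1])
        m=(im.max(2)<60).astype(np.uint8)
        N,_,st,ce=cv2.connectedComponentsWithStats(m)
        L=_
        for i in range(1,N):
            if st[i,4]<900: continue
            u,v=(ce[i]+.5)/8-.5+[x0,y0]
            rr=cv2.minAreaRect(np.argwhere(L==i)[:,::-1].astype(np.float32))
            print(n,k,np.round([u,v],2),st[i,4]/64,'z48',onz(c,u,v,.048).round(4),'z60',onz(c,u,v,.06)[:2].round(4),'z76',onz(c,u,v,.076)[:2].round(4),'rect',np.round(rr[1],0)/8)
a=[cv2.resize(cv2.imread(f'pics/{n}_{k}.png'),(390,290)) for n in C for k in('rem','box')]
cv2.imwrite('pics/m1.png',np.vstack([np.hstack(a[:2]),np.hstack(a[2:])]))
E
```

```text
top rem [314.13 184.54] 61.265625 z48 [ 0.5946 -0.1646  0.048 ] z60 [ 0.5922 -0.1632] z76 [ 0.5891 -0.1613] rect [9.25  9.625]
top rem [309.98 200.74] 20.296875 z48 [ 0.5375 -0.1483  0.048 ] z60 [ 0.5356 -0.147 ] z76 [ 0.5331 -0.1453] rect [6.125 6.   ]
top box [226.59 179.6 ] 50.90625 z48 [0.617  0.1411 0.048 ] z60 [0.6145 0.1399] z76 [0.611  0.1383] rect [15.375  4.   ]
top box [211.51 197.63] 301.484375 z48 [0.5541 0.1937 0.048 ] z60 [0.552  0.1921] z76 [0.5493 0.1899] rect [13.875 23.625]
scene rem [290.56 244.51] 19.78125 z48 [ 0.5647 -0.0244  0.048 ] z60 [ 0.571  -0.0329] z76 [ 0.5794 -0.0443] rect [13.     2.375]
scene rem [239.2  257.39] 41.46875 z48 [ 0.4841 -0.1419  0.048 ] z60 [ 0.4915 -0.149 ] z76 [ 0.5012 -0.1584] rect [6.875 7.125]
scene rem [251.98 271.07] 56.15625 z48 [ 0.5403 -0.1564  0.048 ] z60 [ 0.5469 -0.1633] z76 [ 0.5557 -0.1724] rect [7.875 8.25 ]
scene rem [265.23 283.04] 115.484375 z48 [ 0.5911 -0.1654  0.048 ] z60 [ 0.5971 -0.1722] z76 [ 0.6051 -0.1812] rect [11.375 12.75 ]
scene box [330.43 195.47] 302.203125 z48 [0.5428 0.203  0.048 ] z60 [0.5494 0.1916] z76 [0.5582 0.1764] rect [24.625 14.375]
scene box [340.44 223.  ] 216.875 z48 [0.6281 0.1244 0.048 ] z60 [0.6336 0.114 ] z76 [0.641  0.1001] rect [14.5   18.625]
```

View pics/m1.png

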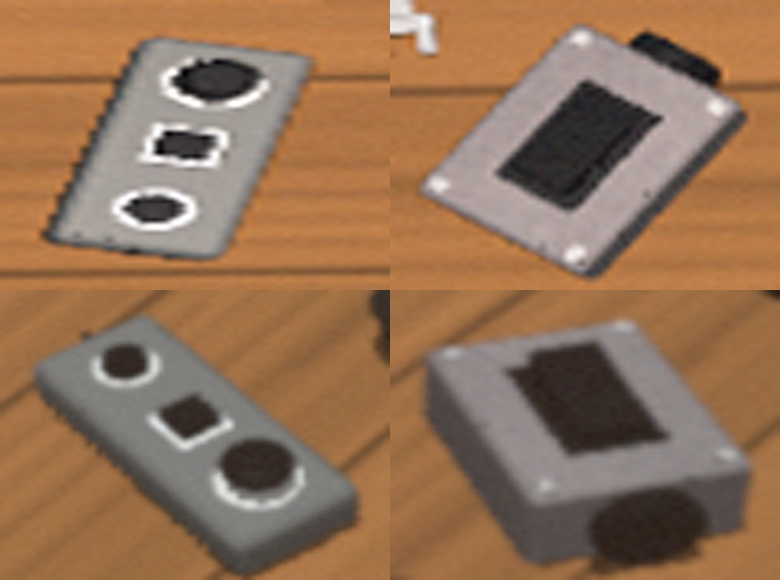

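The keys and paddle are located to roughly 5 mm. I'll shut the gripper and move over the remote for a close wrist view.

>>> move_arm:
  series:
    - {"grip":0,"xyz":[0,0,-50],"angular":[0,0,0]}
    - {"grip":0,"xyz":[-40,25,-55],"angular":[0,0,0.07]}
    - {"grip":0,"xyz":[-80,50,-55],"angular":[0,0,0.15]}
    - {"grip":0,"xyz":[-120,75,-55],"angular":[0,0,0.23]}
    - {"grip":0,"xyz":[-160,100,-55],"angular":[0,0,0.31]}
    - {"grip":0,"xyz":[-200,125,-55],"angular":[0,0,0.39]}
    - {"grip":0,"xyz":[-240,150,-55],"angular":[0,0,0.46]}
    - {"grip":0,"xyz":[-280,175,-55],"angular":[0,0,0.54]}
    - {"grip":0,"xyz":[-320,200,-55],"angular":[0,0,0.62]}
    - {"grip":0,"xyz":[-360,225,-55],"angular":[0,0,0.68]}

```text
time_s: 1.2
tcp_pos: [0.4943, -0.2122, 0.3026]
ee_rot: [[-0.968, 0.251, 0.0], [0.251, 0.968, 0.0], [-0.0, 0.0, -1.0]]
wrist_force: [0.5, 0.8, 0.5]
gripper_width: 0.169
gripper_force: 0.0
```

```bash
python3 - <<'E'
from h import *
c=cap('wrist','w1.png');s=c['s'];print(s['time_s'],s['tcp_pos'],s['ee_rot'],s['joints'],c['hand_eye'])
print(onz(c,280,210,0))
b=cap('scene');print('bottle',onz(b,370,170,0))
E
```

```text
1.2 [ 0.49434833 -0.21220625  0.30264772] [[-9.67948684e-01  2.51147938e-01  2.40126210e-04]
 [ 2.51147961e-01  9.67948705e-01  7.22380682e-05]
 [-2.14287412e-04  1.30229951e-04 -9.99999969e-01]] [-5.95511536e+00  1.14764865e+01 -6.48596743e+00 -5.82851114e-03
 -7.20242916e+01 -9.85885391e+01] [[-4.43734209e-04 -9.68836054e-01 -2.47702450e-01  6.79905013e-02]
 [ 9.99999700e-01 -2.72546169e-04 -7.25392588e-04  4.52867582e-04]
 [ 6.35276138e-04 -2.47702698e-01  9.68835884e-01 -1.38195004e-01]
 [ 0.00000000e+00  0.00000000e+00  0.00000000e+00  1.00000000e+00]]
[ 0.54440204 -0.22757622  0.        ]
bottle [0.55240742 0.43172229 0.        ]
```

View pics/w1.png

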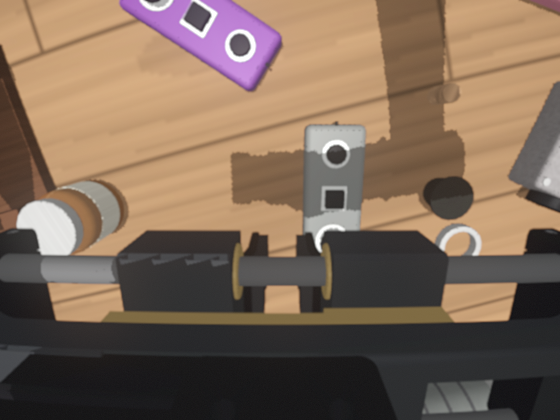

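Wrist view: start key at (336,153), enable key at (335,198) on the grey remote. I'll measure these and move over the box.

```bash
python3 - <<'E'
from h import *
c=cap('wrist')
x0,y0,x1,y1=310,135,362,225
im=cv2.resize(c['img'][y0:y1,x0:x1],None,fx=8,fy=8,interpolation=cv2.INTER_CUBIC)
N,L,st,ce=cv2.connectedComponentsWithStats((im.max(2)<70).astype(np.uint8))
for i in range(1,N):
    if st[i,4]>2000:
        u,v=(ce[i]+.5)/8-.5+[x0,y0]; print(np.round([u,v],1),st[i,2:]/8,onz(c,u,v,.048),onz(c,u,v,.044))
E
```

```text
[334.7 156.1] [  18.25    12.375 1301.   ] [ 0.48298147 -0.13861513  0.048     ] [ 0.48351933 -0.13805764  0.044     ]
[332.2 198.5] [  18.125   17.25  2352.125] [ 0.53510962 -0.15284934  0.048     ] [ 0.53617894 -0.15243697  0.044     ]
```

>>> move_arm:
  series:
    - {"grip":0,"xyz":[6,41,0],"angular":[0,0,0.044]}
    - {"grip":0,"xyz":[12,82,0],"angular":[0,0,0.088]}
    - {"grip":0,"xyz":[18,123,0],"angular":[0,0,0.132]}
    - {"grip":0,"xyz":[24,164,0],"angular":[0,0,0.176]}
    - {"grip":0,"xyz":[31,205,0],"angular":[0,0,0.22]}
    - {"grip":0,"xyz":[37,246,0],"angular":[0,0,0.264]}
    - {"grip":0,"xyz":[43,287,0],"angular":[0,0,0.308]}
    - {"grip":0,"xyz":[49,328,0],"angular":[0,0,0.352]}
    - {"grip":0,"xyz":[55,369,0],"angular":[0,0,0.4]}
    - {"grip":0,"xyz":[62,410,0],"angular":[0,0,0.44]}

```text
time_s: 2.35
tcp_pos: [0.5357, 0.1988, 0.3026]
ee_rot: [[-0.769, 0.64, -0.0], [0.64, 0.769, -0.0], [-0.0, -0.0, -1.0]]
wrist_force: [0.3, -0.1, -0.8]
gripper_width: 0.005
gripper_force: 0.0
```

>>> move_arm:
  series:
    - {"grip":0,"xyz":[0,0,0],"angular":[0,0,0]}
    - {"grip":0,"xyz":[0,0,0],"angular":[0,0,0]}

```text
time_s: 2.55
tcp_pos: [0.5356, 0.1982, 0.302]
ee_rot: [[-0.771, 0.637, -0.001], [0.637, 0.771, -0.001], [0.0, -0.001, -1.0]]
wrist_force: [-0.7, -0.3, 0.6]
gripper_width: 0.007
gripper_force: 0.0
```

```bash
python3 - <<'E'
from h import *
c=cap('wrist','w2.png');s=c['s'];print(s['time_s'],s['tcp_pos'],s['ee_rot'],s['joints'])
m=(c['img'].max(2)<60).astype(np.uint8); m[225:]=0
N,L,st,ce=cv2.connectedComponentsWithStats(m)
for i in range(1,N):
    if st[i,4]>150: print(ce[i],st[i],onz(c,*ce[i],.078))
E
```

```text
2.55 [0.53555181 0.19816915 0.30200608] [[-7.70906379e-01  6.36947413e-01 -1.16063462e-03]
 [ 6.36948395e-01  7.70905894e-01 -9.19128784e-04]
 [ 3.09303369e-04 -1.44782660e-03 -9.99998904e-01]] [ 3.65579364e+01  1.48929346e+01 -2.07029503e+00  2.81291586e-03
 -7.31215539e+01 -1.66123388e+02]
[481.52682447  46.47424031] [  398     0   162    97 12209] [0.55544169 0.46516836 0.078     ]
[284.91581746 192.32299513] [ 263  162   42   63 2257] [0.54472764 0.19489651 0.078     ]
```

View pics/w2.png

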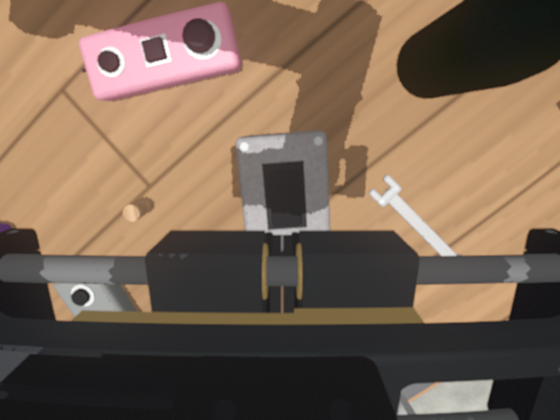

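The paddle's raised end is at image top around (283,162). The box's rear top corners are at (237,140) and (327,133).

```bash
python3 - <<'E'
from h import *
c=cap('wrist');s=c['s'];E=np.array(s['ee_rot']);t=s['tcp_pos']
def tool(p): return (E.T@(p-t)*1000).round(1)
m=(c['img'].max(2)<60); 
for v in (163,166,175,190,205,215):
    us=np.flatnonzero(m[v,250:315])+250; print(v,us.min(),us.max(),tool(onz(c,us.mean(),v,.083)))
a,b=onz(c,237,139,.06),onz(c,327,132,.06)
print('rear mid',tool((a+b)/2),np.linalg.norm(a-b), tool(a),tool(b))
# box centre = mid + 75mm along box x
e=(b-a)/np.linalg.norm(a-b); x=np.array([e[1],-e[0],0]); 
for d in(x,): print('centre',(a+b)/2+.075*d,'dir',d,'high',(a+b)/2+.05*d,tool((a+b)/2+.05*d))
E
```

```text
163 278 302 [ 25.8   9.3 219.3]
166 264 302 [ 22.4   1.4 219.3]
175 265 303 [ 12.1   2.5 219.3]
190 266 304 [ -5.5   3.7 219.3]
205 267 305 [-23.4   4.9 219.3]
215 273 301 [-35.6   6.1 219.3]
rear mid [5.580e+01 1.000e-01 2.423e+02] 0.10707880185761294 [ 51.7 -53.3 242.4] [ 59.9  53.5 242.2]
centre [0.55368274 0.18961365 0.06      ] dir [ 0.81637066 -0.57752831  0.        ] high [0.53327348 0.20405186 0.06      ] [  5.9   3.9 242.3]
```

>>> move_arm:
  series:
    - {"grip":0,"xyz":[10,3,30],"angular":[0,0,0]}
    - {"grip":0,"xyz":[10,3,75],"angular":[0,0,0]}
    - {"grip":0,"xyz":[10,3,120],"angular":[0,0,0]}
    - {"grip":0,"xyz":[10,3,160],"angular":[0,0,0]}
    - {"grip":0,"xyz":[10,3,180],"angular":[0,0,0]}
    - {"grip":0,"xyz":[10,3,190],"angular":[0,0,0]}
    - {"grip":0,"xyz":[10,3,193],"angular":[0,0,0]}
    - {"grip":0,"xyz":[10,3,196],"angular":[0,0,0]}
    - {"grip":0,"xyz":[10,3,198],"angular":[0,0,0]}
    - {"grip":0,"xyz":[10,3,198],"angular":[0,0,0]}

```text
time_s: 3.65
tcp_pos: [0.5303, 0.2074, 0.1055]
ee_rot: [[-0.77, 0.637, 0.002], [0.637, 0.77, 0.001], [-0.001, 0.002, -1.0]]
wrist_force: [-1.3, -0.4, 1.0]
gripper_width: 0.005
gripper_force: 0.6
```

>>> move_arm:
  series:
    - {"grip":0,"xyz":[0,0,1],"angular":[0,0,0]}
    - {"grip":0,"xyz":[0,0,2],"angular":[0,0,0]}
    - {"grip":0,"xyz":[0,0,3],"angular":[0,0,0]}
    - {"grip":0,"xyz":[0,0,4],"angular":[0,0,0]}
    - {"grip":0,"xyz":[0,0,4],"angular":[0,0,0]}

```text
time_s: 4.15
tcp_pos: [0.5297, 0.208, 0.1009]
ee_rot: [[-0.771, 0.637, 0.0], [0.637, 0.771, 0.001], [0.0, 0.001, -1.0]]
wrist_force: [-4.3, 2.4, 4.3]
gripper_width: 0.008
gripper_force: 3.0
```

>>> move_arm:
  series:
    - {"grip":0,"xyz":[0,0,1],"angular":[0,0,0]}
    - {"grip":0,"xyz":[0,0,2],"angular":[0,0,0]}
    - {"grip":0,"xyz":[0,0,2],"angular":[0,0,0]}

```text
time_s: 4.45
tcp_pos: [0.5297, 0.208, 0.1006]
ee_rot: [[-0.771, 0.637, 0.001], [0.637, 0.771, 0.001], [-0.0, 0.001, -1.0]]
wrist_force: [-7.9, 3.4, 13.4]
gripper_width: 0.005
gripper_force: 7.6
```

>>> move_arm:
  series:
    - {"grip":0,"xyz":[0,0,1],"angular":[0,0,0]}
    - {"grip":0,"xyz":[0,0,2],"angular":[0,0,0]}
    - {"grip":0,"xyz":[0,0,2],"angular":[0,0,0]}

```text
time_s: 4.75
tcp_pos: [0.5297, 0.2081, 0.1004]
ee_rot: [[-0.772, 0.636, 0.002], [0.636, 0.772, 0.001], [-0.001, 0.002, -1.0]]
wrist_force: [-11.6, 2.2, 22.3]
gripper_width: 0.007
gripper_force: 12.3
```

>>> move_arm:
  series:
    - {"grip":0,"xyz":[0,0,-20],"angular":[0,0,0]}
    - {"grip":0,"xyz":[0,0,-60],"angular":[0,0,0]}
    - {"grip":0,"xyz":[0,0,-105],"angular":[0,0,0]}
    - {"grip":0,"xyz":[0,0,-150],"angular":[0,0,0]}
    - {"grip":0,"xyz":[-39,-45,-150],"angular":[0,0,-0.07]}
    - {"grip":0,"xyz":[-70,-82,-150],"angular":[0,0,-0.14]}
    - {"grip":0,"xyz":[-100,-118,-150],"angular":[0,0,-0.21]}
    - {"grip":0,"xyz":[-132,-155,-150],"angular":[0,0,-0.28]}
    - {"grip":0,"xyz":[-164,-192,-150],"angular":[0,0,-0.36]}
    - {"grip":0,"xyz":[-195,-228,-150],"angular":[0,0,-0.44]}

```text
time_s: 5.75
tcp_pos: [0.5347, -0.095, 0.2464]
ee_rot: [[-0.97, 0.245, 0.001], [0.245, 0.97, -0.0], [-0.001, -0.0, -1.0]]
wrist_force: [0.9, 0.7, 0.2]
gripper_width: 0.005
gripper_force: 0.0
```

>>> move_arm:
  series:
    - {"grip":0,"xyz":[0,0,0],"angular":[0,0,0]}
    - {"grip":0,"xyz":[0,0,0],"angular":[0,0,0]}

```text
time_s: 5.95
tcp_pos: [0.5346, -0.0942, 0.246]
ee_rot: [[-0.968, 0.252, -0.0], [0.252, 0.968, -0.0], [0.0, -0.0, -1.0]]
wrist_force: [0.4, 0.3, -0.1]
gripper_width: 0.004
gripper_force: 0.0
```

```bash
python3 - <<'E'
from h import *
c=cap('scene');b=cap('wrist');t=cap('top');s=b['s'];E=np.array(s['ee_rot'])
print(s['tcp_pos'],E,s['wrist_force'])
for n,p in dict(enable=(.537,-.152,.048),start=(.4832,-.138,.048)).items(): print(n,(E.T@(np.array(p)-s['tcp_pos'])*1000).round(1))
a=[cv2.resize(i,(400,300),interpolation=cv2.INTER_CUBIC) for i in (c['img'][172:240,296:370],b['img'],c['img'][235:315,210:300],t['img'][165:235,180:250])]
cv2.imwrite('pics/m2.png',np.vstack([np.hstack(a[:2]),np.hstack(a[2:])])[...,::-1])
E
```

```text
[ 0.53473674 -0.09309123  0.24609658] [[-9.68266057e-01  2.49921604e-01 -1.87256927e-04]
 [ 2.49921610e-01  9.68266073e-01 -1.23222217e-05]
 [ 1.78234940e-04 -5.87307418e-05 -9.99999982e-01]] [-0.22795811  0.42826116 -1.0355123 ]
enable [-16.9 -56.5 198.1]
start [ 38.6 -56.4 198.1]
```

View pics/m2.png

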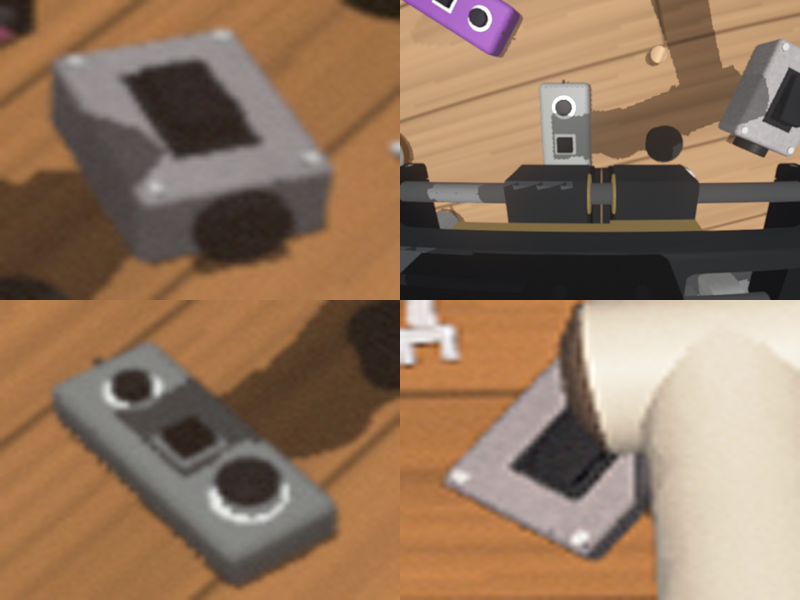

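The paddle has changed tilt to on. The remote is unmoved, with start at about (228,150) and enable at about (231,203) in the wrist image. Going down on the enable key.

>>> move_arm:
  series:
    - {"grip":0,"xyz":[-10,-30,0],"angular":[0,0,0]}
    - {"grip":0,"xyz":[-17,-56,20],"angular":[0,0,0]}
    - {"grip":0,"xyz":[-17,-56,60],"angular":[0,0,0]}
    - {"grip":0,"xyz":[-17,-56,100],"angular":[0,0,0]}
    - {"grip":0,"xyz":[-17,-56,135],"angular":[0,0,0]}
    - {"grip":0,"xyz":[-17,-56,155],"angular":[0,0,0]}
    - {"grip":0,"xyz":[-17,-56,165],"angular":[0,0,0]}
    - {"grip":0,"xyz":[-17,-56,169],"angular":[0,0,0]}
    - {"grip":0,"xyz":[-17,-56,170],"angular":[0,0,0]}
    - {"grip":0,"xyz":[-17,-56,170],"angular":[0,0,0]}

```text
time_s: 7.1
tcp_pos: [0.5382, -0.151, 0.0777]
ee_rot: [[-0.969, 0.248, 0.002], [0.248, 0.969, -0.0], [-0.002, 0.0, -1.0]]
wrist_force: [0.0, -0.8, -0.2]
gripper_width: 0.008
gripper_force: 0.0
```

>>> move_arm:
  series:
    - {"grip":0,"xyz":[0,0,1],"angular":[0,0,0]}
    - {"grip":0,"xyz":[0,0,2],"angular":[0,0,0]}
    - {"grip":0,"xyz":[0,0,3],"angular":[0,0,0]}
    - {"grip":0,"xyz":[0,0,4],"angular":[0,0,0]}
    - {"grip":0,"xyz":[0,0,5],"angular":[0,0,0]}
    - {"grip":0,"xyz":[0,0,6],"angular":[0,0,0]}
    - {"grip":0,"xyz":[0,0,6],"angular":[0,0,0]}

```text
time_s: 7.8
tcp_pos: [0.5374, -0.1513, 0.0706]
ee_rot: [[-0.969, 0.248, 0.0], [0.248, 0.969, -0.0], [-0.0, -0.0, -1.0]]
wrist_force: [-0.0, 0.5, 1.0]
gripper_width: 0.003
gripper_force: 0.9
```

>>> move_arm:
  series:
    - {"grip":0,"xyz":[0,0,1],"angular":[0,0,0]}
    - {"grip":0,"xyz":[0,0,2],"angular":[0,0,0]}
    - {"grip":0,"xyz":[0,0,3],"angular":[0,0,0]}
    - {"grip":0,"xyz":[0,0,4],"angular":[0,0,0]}
    - {"grip":0,"xyz":[0,0,4],"angular":[0,0,0]}

```text
time_s: 8.3
tcp_pos: [0.5374, -0.1513, 0.0674]
ee_rot: [[-0.969, 0.248, 0.0], [0.248, 0.969, -0.0], [-0.0, -0.0, -1.0]]
wrist_force: [-2.1, 1.2, 8.5]
gripper_width: 0.005
gripper_force: 3.7
```

>>> move_arm:
  series:
    - {"grip":0,"xyz":[0,0,1],"angular":[0,0,0]}
    - {"grip":0,"xyz":[0,0,2],"angular":[0,0,0]}
    - {"grip":0,"xyz":[0,0,2],"angular":[0,0,0]}

```text
time_s: 8.6
tcp_pos: [0.5375, -0.1513, 0.0673]
ee_rot: [[-0.969, 0.247, 0.001], [0.247, 0.969, -0.001], [-0.001, -0.001, -1.0]]
wrist_force: [-5.6, 1.5, 18.2]
gripper_width: 0.006
gripper_force: 9.1
```

Bottomed at 42 mm with rising force. Now over to the start key.

>>> move_arm:
  series:
    - {"grip":0,"xyz":[0,0,-10],"angular":[0,0,0]}
    - {"grip":0,"xyz":[0,0,-30],"angular":[0,0,0]}
    - {"grip":0,"xyz":[25,0,-35],"angular":[0,0,0]}
    - {"grip":0,"xyz":[50,0,-35],"angular":[0,0,0]}
    - {"grip":0,"xyz":[57,0,-35],"angular":[0,0,0]}
    - {"grip":0,"xyz":[57,0,-35],"angular":[0,0,0]}
    - {"grip":0,"xyz":[57,0,-22],"angular":[0,0,0]}
    - {"grip":0,"xyz":[57,0,-13],"angular":[0,0,0]}
    - {"grip":0,"xyz":[57,0,-11],"angular":[0,0,0]}
    - {"grip":0,"xyz":[57,0,-10],"angular":[0,0,0]}

```text
time_s: 9.6
tcp_pos: [0.4824, -0.1372, 0.074]
ee_rot: [[-0.969, 0.249, -0.001], [0.249, 0.969, -0.0], [0.001, -0.0, -1.0]]
wrist_force: [-0.2, -0.3, -0.0]
gripper_width: 0.009
gripper_force: 0.0
```

>>> move_arm:
  series:
    - {"grip":0,"xyz":[0,0,1],"angular":[0,0,0]}
    - {"grip":0,"xyz":[0,0,2],"angular":[0,0,0]}
    - {"grip":0,"xyz":[0,0,3],"angular":[0,0,0]}
    - {"grip":0,"xyz":[0,0,4],"angular":[0,0,0]}
    - {"grip":0,"xyz":[0,0,5],"angular":[0,0,0]}
    - {"grip":0,"xyz":[0,0,6],"angular":[0,0,0]}
    - {"grip":0,"xyz":[0,0,7],"angular":[0,0,0]}
    - {"grip":0,"xyz":[0,0,8],"angular":[0,0,0]}
    - {"grip":0,"xyz":[0,0,8],"angular":[0,0,0]}

```text
time_s: 10.5
tcp_pos: [0.4825, -0.1371, 0.0673]
ee_rot: [[-0.969, 0.248, 0.001], [0.248, 0.969, -0.0], [-0.001, -0.0, -1.0]]
wrist_force: [-0.6, -0.6, 8.7]
gripper_width: 0.003
gripper_force: 4.1
```

Fully in (42.3 mm, 8.7 N). Press slightly more and hold for a second, then lift off.

>>> move_arm:
  series:
    - {"grip":0,"xyz":[0,0,1],"angular":[0,0,0]}
    - {"grip":0,"xyz":[0,0,1],"angular":[0,0,0]}
    - {"grip":0,"xyz":[0,0,1],"angular":[0,0,0]}
    - {"grip":0,"xyz":[0,0,1],"angular":[0,0,0]}
    - {"grip":0,"xyz":[0,0,1],"angular":[0,0,0]}
    - {"grip":0,"xyz":[0,0,1],"angular":[0,0,0]}
    - {"grip":0,"xyz":[0,0,1],"angular":[0,0,0]}
    - {"grip":0,"xyz":[0,0,1],"angular":[0,0,0]}
    - {"grip":0,"xyz":[0,0,1],"angular":[0,0,0]}
    - {"grip":0,"xyz":[0,0,1],"angular":[0,0,0]}

```text
time_s: 11.5
tcp_pos: [0.4825, -0.1372, 0.0672]
ee_rot: [[-0.969, 0.248, 0.001], [0.248, 0.969, -0.001], [-0.001, -0.0, -1.0]]
wrist_force: [-2.5, 0.7, 14.9]
gripper_width: 0.009
gripper_force: 7.2
```

>>> move_arm:
  series:
    - {"grip":0,"xyz":[0,0,1],"angular":[0,0,0]}
    - {"grip":0,"xyz":[0,0,-5],"angular":[0,0,0]}
    - {"grip":0,"xyz":[0,0,-15],"angular":[0,0,0]}
    - {"grip":0,"xyz":[0,0,-50],"angular":[0,0,0]}
    - {"grip":0,"xyz":[0,0,-95],"angular":[0,0,0]}
    - {"grip":0,"xyz":[0,0,-140],"angular":[0,0,0]}
    - {"grip":0,"xyz":[0,0,-140],"angular":[0,0,0]}
    - {"grip":0,"xyz":[0,0,-140],"angular":[0,0,0]}
    - {"grip":0,"xyz":[0,0,-140],"angular":[0,0,0]}

```text
time_s: 12.4
tcp_pos: [0.4808, -0.1369, 0.2041]
ee_rot: [[-0.968, 0.249, -0.003], [0.249, 0.968, 0.001], [0.003, -0.0, -1.0]]
wrist_force: [-0.2, 1.3, -0.8]
gripper_width: 0.006
gripper_force: 0.0
```

```bash
python3 - <<'E'
from h import *
c=cap('scene');b=cap('wrist');print(b['s']['tcp_pos'],b['s']['wrist_force'])
a=[cv2.resize(i,(400,300),interpolation=cv2.INTER_CUBIC) for i in (c['img'][172:240,296:370],b['img'],c['img'][235:315,210:300],c['img'])]
cv2.imwrite('pics/m3.png',np.vstack([np.hstack(a[:2]),np.hstack(a[2:])])[...,::-1])
E
```

```text
[ 0.4808776  -0.13698957  0.20389135] [ 0.24504201  0.26729695 -0.07993489]
```

View pics/m3.png

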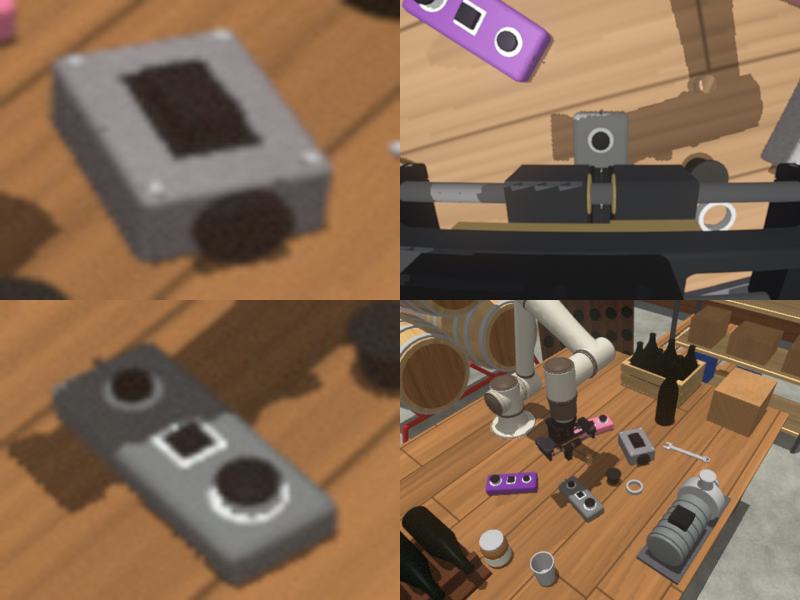

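The paddle is on, the enable key at crop (187,440) is sunk in its white frame, the start key at crop (130,385) is out again, and nothing has moved.

```bash
python3 -c "
from station import r
print(r.finish_job())"
```

```text
the job is handed in; nothing more can be done
None
```

I pushed the mains paddle on, pressed the enable key in, and held the start key down for over a second before releasing it. Forces and the final picture agree with that, nothing else looks moved, and the job is handed in at about 12.5 s; no verdict came back.

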